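Move the rubber stamps to the new stand in mirrored order

ROBOT

A 6-joint arm with a two-finger parallel gripper is mounted at the origin on a cart in front of the work surface, level with it; the furniture and walls round the work are solid. World frame = base frame: x ahead of the robot, y to its left, z up, the work surface at z = 0. Lengths are in mm, angles in rad, forces in N, time in s.
With the tool pointing down it reaches from about 275 to 750 mm from the base axis. Payload 10.2 kg.
Tool frame: the origin (TCP) lies between the finger pads, 19 mm behind the fingertips; this is the grasp point; z points along the fingers, y is the line along which they close (so a half turn about z gives the same grasp; the last joint's range is limited). The gripper opens to 85 mm and grips with 20 to 120 N. Pads are 22 mm wide; open, the fingers measure 114 mm over their backs; the gripper's body (76 mm by 85 mm) begins 54 mm behind the grasp point. The pads swing forward as they close: fully open they stand 13 mm farther back than shut.
Start: joints at [-1.344, 0.313, 1.498, -0, 1.331, -0.223], TCP at [228.251, -472.793, 249.994] pointing down, gripper open.
Joint ranges: [-2.94, 2.94], [-0.97, 2.17], [0.19, 2.56], [-1.23, 4.37], [0.02, 3.11], [-2.88, 2.88]. Speed limits (rad/s): [2.39, 2.39, 3.01, 3.14, 3.14, 3.14].

INTERFACE

Orientations are given as a unit quaternion [w, x, y, z].
In Python, from rig import * gives the robot as it stands. The module is installed in compiled form; this text tells all that it offers.
- The arm moves only by the shell command python3 -m crank 'ROWS' [FORCE]. ROWS is JSON, a list that holds one entry, the list of rows, each a list of 7 numbers: the shift along the tool's x, y, z in units of 25 mm (1.0 is 25 mm), then the turn, a rotation vector about the tool's x, y, z in units of 8 degrees (1.0 is 8 degrees), then the finger opening in mm, from 0 to 85.4. A call has exactly 8 rows; each row shifts and turns the commanded pose from where the row before left it, along the tool's axes as they then stand; what a row does not reach is not made up. A row lasts 1/10 s, in which the tool goes at most 50 mm and 8.59 degrees, less where a joint would pass 70% of its speed; a pose out of reach is approached as far as the arm can. A call is refused whole if a number of a shift passes 1 or a number of a turn 1, either way. A call with a gripper value outside its range is refused whole. The fingers move at their own pace and stop on an object; FORCE is the grip in N (left out, the last holds). Time passes only in rows, so rows that do not move let the fingers close, or fill a call up. It gives the time, the measured TCP pose, the force, the opening and the grip force at its end, in the units of the state.
- sense(): the state, without advancing time (a new reading comes with each control period).
- capture(name): name is "side" or "top" or "wrist"; returns the picture (384x512x3 uint8, blue, green, red); there is no depth.
- camera_model(name): a dict with "fx", "fy", "cx", "cy" (pixels), "k1" (the pictures are not rectified: a ray, as slopes to the right and down, at radius r is drawn at 1 + k1 r^2 times it, then the intrinsics apply), "world_from_camera" (4x4, takes a point from camera to world coordinates); the wrist camera has in their place "T_tool_cam" (4x4, takes a point from camera to tool coordinates, whose origin is the TCP and whose axes are the flange's). Camera axes: x right, y up, looking along -z (the intrinsics and any distortion apply to the point x, -y, -z); pixel columns grow to the right and rows downward; lengths in mm; the calibration is good to about 2 mm. A picture is of the moment at which its call begins: read the wrist's pose just before it. camera_model takes no time and is no camera call.
- finish_job(): hands the job in; it is judged then, once.
The state is a dict: "time_s": time; "joints": joint angles; "dq": joint speeds; "tau": joint torques, N m; "eef_pos": TCP position; "ee_rot": TCP orientation; "force": force on the tool from outside, world axes, zero at the start; "wrist_torque": the same for the moment, N m; "grip_width": opening from 0.0 (shut) to 1.0 (fully open); "grip_force": force on a finger pad.
Only numpy, scipy, OpenCV 4.12 (cv2) and the standard library are available. Lean on these libraries where they do the work, as an engineer would, in place of code of your own. Each camera call takes 0.05 s, during which the arm holds its last target. There are 200 camera calls.

TASK

A left-handed colleague takes over this desk and works through the stamps from the other end. Move the four rubber stamps from the old stand with the grey hangers to the new pale wooden stand in mirrored order: the stamp now hanging leftmost on the old stand goes to the rightmost notch of the new one, the next to the second from the right, and so on (left and right as the robot sees them). Hang each by its neck in its notch, flange down flat on the board, upright and let go.

Things in the scene. Friction and masses are not known exactly. Their poses are not given: they have to be found in the camera images.
- old_stand: Old stamp stand, fixed: dark steel foot 105 x 252 x 8 mm, posts and aluminium rail along the back, four grey hangers in a row. Origin: centre of the foot's underside, on the desk. +y: its left seen from the robot; -x: its open front, towards the robot (turned up to 0.25 rad). Places at y = +93, +31, -31, -93 mm, x = 0; arms 75 mm above the desk, nothing higher than 78 mm but the stamps.
- new_stand: New stand, fixed, empty: pale wooden foot, back and board (top z 75 mm, 8 mm thick). Origin centre of underside; +y its left, -x its open front to the robot (turned up to 0.25 rad). Notches at y +93, +31, -31, -93 mm, 18 wide, mouth x -36, end x +11, 3 mm lip at x -24 to -20. Lower stamp at x -70, move in 5-15 mm over hanging height to x 0, lower till the flange rests: stamp origin z 31 mm.
- stamp_drum: Rubber stamp, thick round drum handle d 32 mm; round mount d 42 mm. Heights: mount 0-16 mm, steel neck d 10 mm to 44, black flange d 34 mm to 49, wooden handle to 95; grip its walls with the TCP at about 76 mm, closing along the stand's x. 60 g. Origin: centre of underside, z up. At the start axes as its stand's within 0.15 rad; hangs by the flange, origin 31 mm above the desk.
- stamp_slim: Rubber stamp, slim round handle d 20 mm; mount 26 (x) x 32 (y) mm. Heights: mount 0-16 mm, steel neck d 10 mm to 44, black flange d 34 mm to 49, wooden handle to 95; grip its walls with the TCP at about 76 mm, closing along the stand's x. 60 g. Origin: centre of underside, z up. At the start axes as its stand's within 0.15 rad; hangs by the flange, origin 31 mm above the desk.
- stamp_bar: Rubber stamp, flat bar handle 20 (x) x 38 (y) mm from height 57; mount 22 x 48 mm. Heights: mount 0-16 mm, steel neck d 10 mm to 44, black flange d 34 mm to 49, wooden handle to 95; grip its walls with the TCP at about 76 mm, closing along the stand's x. 60 g. Origin: centre of underside, z up. At the start axes as its stand's within 0.15 rad; hangs by the flange, origin 31 mm above the desk.
- stamp_square: Rubber stamp, square handle 26 x 26 mm; mount 34 x 34 mm. Heights: mount 0-16 mm, steel neck d 10 mm to 44, black flange d 34 mm to 49, wooden handle to 95; grip its walls with the TCP at about 76 mm, closing along the stand's x. 60 g. Origin: centre of underside, z up. At the start axes as its stand's within 0.15 rad; hangs by the flange, origin 31 mm above the desk.
- hanger_1: Grey hanger of the old stand that holds stamp_drum at the start (fixed; its place in the row varies). Two arms to -x, 18 mm apart, 8 mm thick, tips x -36 mm, 3 mm lip at x -24 to -20. To take the stamp out lift it 5-15 mm (20 mm at most), then draw it 70 mm to -x before raising it. Origin: top of the arms, 75 mm above the desk, on the hanging stamp's axis; axes as the stand's.
- hanger_2: Grey hanger of the old stand that holds stamp_slim at the start (fixed; its place in the row varies). Two arms to -x, 18 mm apart, 8 mm thick, tips x -36 mm, 3 mm lip at x -24 to -20. To take the stamp out lift it 5-15 mm (20 mm at most), then draw it 70 mm to -x before raising it. Origin: top of the arms, 75 mm above the desk, on the hanging stamp's axis; axes as the stand's.
- hanger_3: Grey hanger of the old stand that holds stamp_bar at the start (fixed; its place in the row varies). Two arms to -x, 18 mm apart, 8 mm thick, tips x -36 mm, 3 mm lip at x -24 to -20. To take the stamp out lift it 5-15 mm (20 mm at most), then draw it 70 mm to -x before raising it. Origin: top of the arms, 75 mm above the desk, on the hanging stamp's axis; axes as the stand's.
- hanger_4: Grey hanger of the old stand that holds stamp_square at the start (fixed; its place in the row varies). Two arms to -x, 18 mm apart, 8 mm thick, tips x -36 mm, 3 mm lip at x -24 to -20. To take the stamp out lift it 5-15 mm (20 mm at most), then draw it 70 mm to -x before raising it. Origin: top of the arms, 75 mm above the desk, on the hanging stamp's axis; axes as the stand's.
Mind the look-alikes: they are no part of the job. Leave any green or purple look-alike of the stamp_square alone.

How it is judged:
By the outcome, as a careful person would: the job done as asked, in the order asked, and still so for the second after the job is handed in, with the robot touching nothing.
It also fails if it takes over 106 s, if anything falls off the work surface, if the arm or the gripper's body presses on something with over 40 N, if the wrist force passes 120 N, or if a joint passes its speed limit or range.

## Working session

There is one attempt and no reset: what is moved stays moved. The work goes in short steps, Python scripts to look and compute and a shell command to move; the robot and the scene stay as the last step left them, time stands still between calls to the robot, and variables do not carry over. Pictures are saved under pics/ and viewed, at most 17 in all, crops included, and the job is handed in when it is done.

```bash
mkdir -p pics; python3 - <<'E'
from rig import *
import cv2
s=sense();print({k:s[k] for k in('time_s','eef_pos','ee_rot','force','grip_width')})
for n in('side','top','wrist'):
    cv2.imwrite(f'pics/{n}0.png',capture(n)); print(n,camera_model(n))
E
```

```text
{'time_s': 0.0, 'eef_pos': array([ 228.19738939, -472.54462224,  249.41487316]), 'ee_rot': array([-6.77080190e-04,  9.74812832e-01,  2.23023507e-01, -4.58879397e-06]), 'force': array([-0.10608949,  0.34564922, -1.05082918]), 'grip_width': 1.0025084209875568}
side {'fx': 373.9686611758555, 'fy': 373.9686611758555, 'cx': 254.04850954153312, 'cy': 185.5158344246636, 'k1': -0.0489853903488726, 'world_from_camera': array([[-9.94742465e-01,  6.44855697e-02, -7.95552569e-02,
         4.39220643e+02],
       [-1.02144488e-01, -5.69060301e-01,  8.15927005e-01,
         7.19253007e+02],
       [ 7.34377924e-03,  8.19763371e-01,  5.72655293e-01,
         5.62834095e+02],
       [ 0.00000000e+00,  0.00000000e+00,  0.00000000e+00,
         1.00000000e+00]])}
top {'fx': 379.1772787713127, 'fy': 379.1772787713127, 'cx': 254.1119136029404, 'cy': 191.73260167392112, 'k1': -0.09784945072755453, 'world_from_camera': array([[-2.35987437e-02,  9.91645468e-01, -1.26816262e-01,
         4.34328261e+02],
       [-9.99667643e-01, -2.20900114e-02,  1.32904147e-02,
         9.34874307e+00],
       [ 1.03780068e-02,  1.27087751e-01,  9.91837185e-01,
         9.18716084e+02],
       [ 0.00000000e+00,  0.00000000e+00,  0.00000000e+00,
         1.00000000e+00]])}
wrist {'fx': 295.25308079569277, 'fy': 295.25308079569277, 'cx': 255.38168514802308, 'cy': 190.03978764477532, 'k1': -0.020689410961089644, 'T_tool_cam': array([[ 6.31715899e-04,  9.61768049e-01,  2.73864603e-01,
         6.96856653e+01],
       [ 9.99999777e-01, -6.66789890e-04,  3.49860940e-05,
         5.44077078e-01],
       [ 2.16258656e-04,  2.73864520e-01, -9.61768256e-01,
        -1.24569050e+02],
       [ 0.00000000e+00,  0.00000000e+00,  0.00000000e+00,
         1.00000000e+00]])}
```

View pics/top0.png

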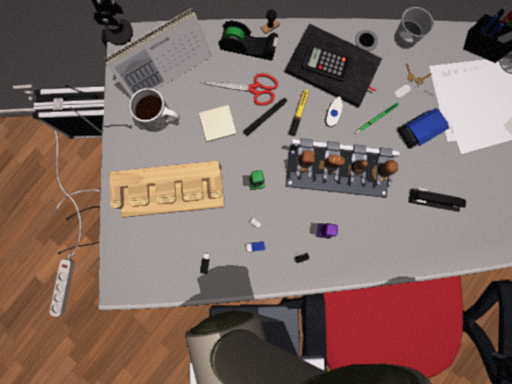

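View pics/side0.png

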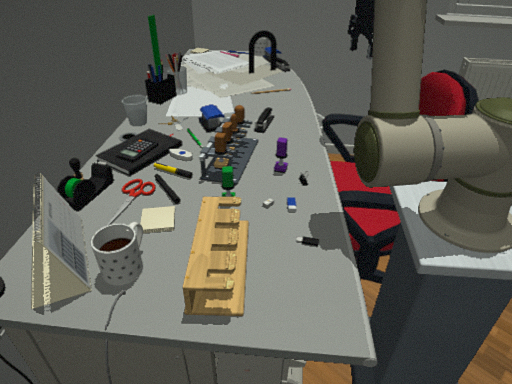

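The top view shows the old stand around (340,170) with stamps at about (306,158), (335,160), (360,166) and (387,168). The empty pale stand is around (167,187). The look-alikes are green at (257,180) and purple at (327,230). Next I'll crop in closer.

```bash
python3 - <<'E'
import cv2,numpy as np
t=cv2.imread('pics/top0.png')
a=cv2.resize(t[130:205,280:410],(780,450),interpolation=cv2.INTER_CUBIC)
b=cv2.resize(t[155:220,100:230],(780,390),interpolation=cv2.INTER_CUBIC)
cv2.imwrite('pics/oldc.png',cv2.convertScaleAbs(a,alpha=1.6));cv2.imwrite('pics/newc.png',b)
E
```

```text
(no output)
```

View pics/oldc.png

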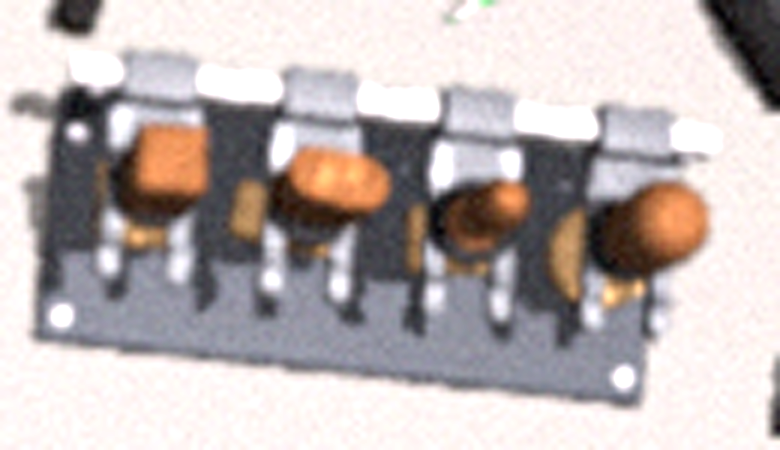

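View pics/newc.png

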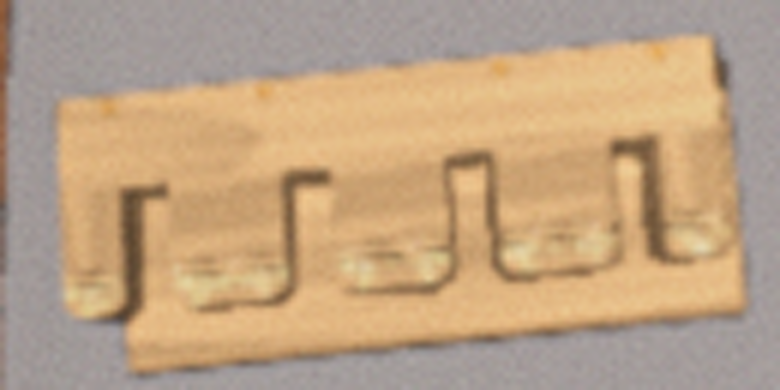

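Left to right, the old stand holds square, bar, slim and drum. So square goes to the rightmost notch, bar second from right, slim second from left, and drum leftmost. Only the brown stamps on the stand are mine. Green (257,180) and purple (327,230) are decoys, and the loose brown-black stamp at (270,20) is no part of the row.

Next I'll fit both stand poses.

```bash
cat > h.py <<'E'
import numpy as np
from scipy.optimize import least_squares
from scipy.spatial.transform import Rotation as R
from rig import *
Y=[93,31,-31,-93]
def tool():
    s=sense();q=s['ee_rot'];T=np.eye(4);T[:3,:3]=R.from_quat([q[1],q[2],q[3],q[0]]).as_matrix();T[:3,3]=s['eef_pos'];return T
def cam(n,T=None):
    m=camera_model(n);return m,(m['world_from_camera'] if n!='wrist' else T@m['T_tool_cam'])
def proj(mc,P):
    m,W=mc;p=(np.atleast_2d(P)-W[:3,3])@W[:3,:3]
    s=np.c_[p[:,0],-p[:,1]]/-p[:,2:];s=s*(1+m['k1']*(s**2).sum(1,keepdims=True))
    return s*[m['fx'],m['fy']]+[m['cx'],m['cy']]
def place(pose,L):
    x,y,a=pose;L=np.atleast_2d(L).astype(float);c,s=np.cos(a),np.sin(a)
    return np.c_[x+c*L[:,0]-s*L[:,1],y+s*L[:,0]+c*L[:,1],L[:,2]]
def fit(obs,x0):   # obs: list of (mc, local pts, pixels)
    f=lambda p:np.concatenate([(proj(mc,place(p,L))-np.array(px)).ravel() for mc,L,px in obs])
    r=least_squares(f,x0,x_scale=[1,1,.01],loss='soft_l1');return r.x,f(r.x).reshape(-1,2)
def go(xyz,tx=None):
    "shift in tool units (after turning) and z-turn units to reach xyz with tool-x heading tx, tool down"
    T=tool();cur=np.arctan2(T[1,0],T[0,0]);tx=cur if tx is None else tx
    d=np.array(xyz)-T[:3,3];c,s=np.cos(tx),np.sin(tx)
    print('pos',T[:3,3].round(1),'head',round(cur,3),'turn z units',round(-np.degrees(tx-cur)/8,2),'shift',(np.array([c*d[0]+s*d[1],s*d[0]-c*d[1],-d[2]])/25).round(2),'tilt',T[:3,2].round(3))
E
python3 - <<'E'
from h import *
t=cam('top');o=np.array([280,130])
px=np.array([[178,155],[338,178],[508,200],[665,222]])/6+o-.4
fc=np.array([[38,338],[640,403]])/6+o-.4
p,r=fit([(t,[[0,y,126] for y in Y],px),(t,[[-52.5,126,8],[-52.5,-126,8]],fc)],[480,-130,-.1]);print(p,r.round(1).tolist())
n=np.array([100,155])
e=np.array([[145,186],[308,174],[468,158],[634,144]])/6+n-.4
p,r=fit([(t,[[11,y,75] for y in Y],e)],[450,220,.1]);print(p,r.round(1).tolist())
E
```

```text
[ 5.97994064e+02 -2.09914940e+02 -1.38593676e-01] [[-1.6, 0.3], [0.3, -0.1], [0.2, -0.4], [2.0, -0.6], [-1.1, -0.0], [0.2, 1.0]]
[5.57482803e+02 1.99631400e+02 6.42458292e-02] [[-0.0, 0.1], [-0.2, -0.2], [0.3, 0.1], [-0.0, 0.0]]
```

```bash
python3 -m crank '[[[0,0,-0.3,0,0,-0.95,85],[0,0,-0.3,0,0,-0.95,85],[0,0,-0.3,0,0,-0.95,85],[0,0,-0.3,0,0,-0.95,85],[0,0,-0.3,0,0,-0.95,85],[0,0,-0.3,0,0,-0.95,85],[0,0,0,0,0,-0.95,85],[0,0,0,0,0,-0.95,85]]]'
python3 - <<'E'
from h import *
go((555,-205,300),1.432)
E
```

```text
time_s: 0.95
eef_pos: [228.2, -472.8, 294.9]
ee_rot: [-0.0, 0.726, 0.688, 0.0]
force: [0.2, -0.0, 0.1]
grip_width: 0.999
grip_force: 0.0
pos [ 228.2 -472.8  294.9] head 1.516 turn z units 0.6 shift [12.42 11.46 -0.2 ] tilt [-0.  0. -1.]
```

```bash
python3 -m crank '[[[0,0,0,0,0,0.6,85],[1,0.9,0,0,0,0,85],[1,0.9,0,0,0,0,85],[1,0.9,0,0,0,0,85],[1,0.9,0,0,0,0,85],[1,0.9,0,0,0,0,85],[1,0.9,0,0,0,0,85],[1,0.9,0,0,0,0,85]]]' >/dev/null
python3 -m crank '[[[1,0.9,0,0,0,0,85],[1,0.9,0,0,0,0,85],[1,0.9,0,0,0,0,85],[1,0.9,0,0,0,0,85],[1,0.9,0,0,0,0,85],[0.4,0.7,0,0,0,0,85],[0,0,0,0,0,0,85],[0,0,0,0,0,0,85]]]'
python3 - <<'E'
from h import *
import cv2
T=tool();np.save('T1.npy',T);go((555,-205,300),1.432)
i=capture('wrist');cv2.imwrite('pics/w1.png',i)
cv2.imwrite('pics/w1x.png',cv2.resize(i,(800,600),interpolation=cv2.INTER_CUBIC))
E
```

```text
time_s: 2.55
eef_pos: [556.9, -207.2, 294.5]
ee_rot: [-0.0, 0.756, 0.655, -0.0]
force: [-0.1, 0.0, 0.4]
grip_width: 0.999
grip_force: 0.0
pos [ 556.9 -207.2  294.5] head 1.428 turn z units -0.03 shift [ 0.08 -0.09 -0.22] tilt [-0.001  0.    -1.   ]
```

View pics/w1x.png

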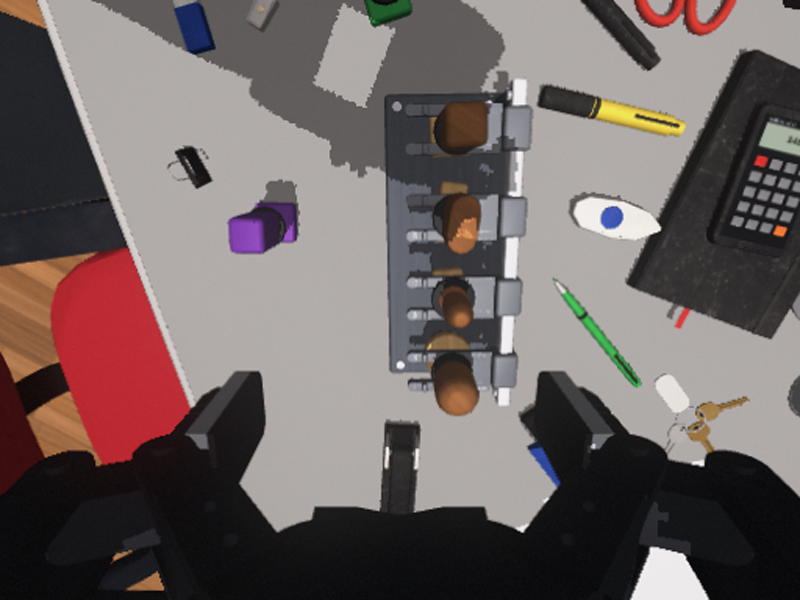

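```bash
python3 - <<'E'
from h import *
T=np.load('T1.npy');w=cam('wrist',T);t=cam('top');f=1.5625
px=np.array([[465,124],[463,225],[458,308],[457,392]])/f
fc=np.array([[386,94],[390,372]])/f
tips=np.array([[406,130],[407,218],[408,300],[409,371]])/f
A=(w,[[0,y,126] for y in Y],px);B=(w,[[-52.5,126,8],[-52.5,-126,8]],fc);C=(w,[[-36,y,75] for y in Y],tips)
for o in ([A],[B],[C],[A,B,C]):
    p,r=fit(o,[598,-210,-.139]);print(p.round(3),r.round(1).tolist())
E
```

```text
[ 5.97349e+02 -2.10073e+02 -1.36000e-01] [[0.1, -2.8], [-0.6, -0.8], [0.8, 5.7], [-0.3, 5.3]]
[ 5.99678e+02 -2.11779e+02 -1.35000e-01] [[-0.0, -0.5], [0.0, 0.7]]
[ 5.99444e+02 -2.11932e+02 -1.25000e-01] [[-0.0, -0.1], [0.0, 0.2], [0.0, -0.7], [-0.0, 0.7]]
[ 5.98553e+02 -2.11446e+02 -1.30000e-01] [[0.9, -1.4], [0.6, 0.4], [2.3, 6.8], [1.5, 6.2], [-1.3, -0.4], [-0.4, 0.8], [-0.5, -0.6], [-0.7, -0.2], [-0.9, -1.2], [-1.1, 0.3]]
```

```bash
python3 - <<'E'
import cv2
i=cv2.imread('pics/w1.png')
cv2.imwrite('pics/w1c.png',cv2.convertScaleAbs(cv2.resize(i[48:275,240:345],None,fx=5,fy=2.6,interpolation=cv2.INTER_CUBIC)if 0 else cv2.resize(i[48:275,215:365],None,fx=2.6,fy=2.6,interpolation=cv2.INTER_CUBIC),alpha=2))
E
```

```text
(no output)
```

View pics/w1c.png

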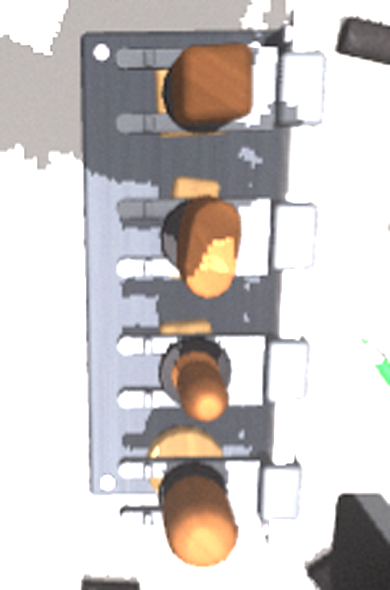

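The crop shows square, bar, slim and drum from left to right, with arm-tip midpoints at (406,130), (407,218), (408,300) and (409,371) in the ×1.56 view. The stand fits (599.5, -211.9, yaw -0.13). The decoy nearest to the square is purple at (250,230), about 100 mm in front of the stand.

```bash
cat >> h.py <<'E'
OLD=(599.5,-211.9,-.13)
def st(S,lx,ly,z): go(place(S,[lx,ly,z])[0],np.pi/2+S[2])
E
python3 -c "
from h import *
for y in Y: print(place(OLD,[0,y,107]))
st(OLD,0,93,107)"
```

```text
[[ 611.55597526 -119.68474388  107.        ]]
[[ 603.51865842 -181.16158129  107.        ]]
[[ 595.48134158 -242.63841871  107.        ]]
[[ 587.44402474 -304.11525612  107.        ]]
pos [ 556.6 -207.5  294.8] head 1.427 turn z units -0.1 shift [3.77 1.72 7.51] tilt [-0.001  0.    -1.   ]
```

```bash
python3 -m crank '[[[0,0,0,0,0,-0.1,62],[0.95,0.43,0.8,0,0,0,62],[0.95,0.43,0.8,0,0,0,62],[0.95,0.43,0.8,0,0,0,62],[0.92,0.43,0.6,0,0,0,62],[0,0,0.5,0,0,0,62],[0,0,0,0,0,0,62],[0,0,0,0,0,0,62]]]' 
python3 - <<'E'
from h import *
import cv2
st(OLD,0,93,107)
i=capture('wrist');cv2.imwrite('pics/w2.png',i[100:384,100:420])
E
```

```text
time_s: 3.4
eef_pos: [611.6, -120.4, 208.2]
ee_rot: [0.0, 0.752, 0.659, 0.0]
force: [-0.0, 0.1, 0.5]
grip_width: 0.725
grip_force: 0.0
pos [ 611.6 -120.4  208.2] head 1.44 turn z units -0.01 shift [ 0.03 -0.01  4.05] tilt [ 0. -0. -1.]
```

View pics/w2.png

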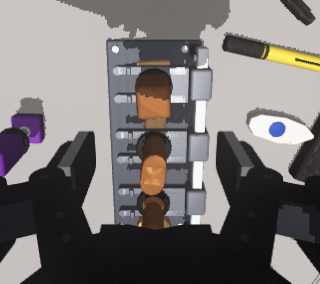

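```bash
python3 -c "
from h import *
w=cam('wrist',tool())
print(proj(w,place(OLD,[[0,93,126],[0,31,126],[0,-31,126],[-13,93,126],[13,93,126],[-52.5,126,8]])).round(1)-[100,100])"
```

```text
[[154.1 102.2]
 [154.2 176.1]
 [154.3 239.5]
 [136.5 102.2]
 [171.7 102.2]
 [106.3  39.6]]
```

```bash
python3 -m crank '[[[0,0,1,0,0,0,62],[0,0,1,0,0,0,62],[0,0,1,0,0,0,62],[0,0,0.7,0,0,0,62],[0,0,0.34,0,0,0,62],[0,0,0,0,0,0,15],[0,0,0,0,0,0,15],[0,0,0,0,0,0,15]]]' 40
python3 -m crank '[[[0,0,0,0,0,0,15],[0,0,0,0,0,0,15],[0,0,0,0,0,0,15],[0,0,0,0,0,0,15],[0,0,-0.2,0,0,0,15],[0,0,-0.2,0,0,0,15],[0,0,0,0,0,0,15],[0,0,0,0,0,0,15]]]'
python3 -c "
from h import *
st(OLD,-72,93,117)"
```

```text
time_s: 4.25
eef_pos: [612.6, -119.6, 108.1]
ee_rot: [0.001, 0.751, 0.66, 0.001]
force: [0.8, -0.4, 2.4]
grip_width: 0.302
grip_force: 39.3
time_s: 5.05
eef_pos: [612.0, -119.2, 116.6]
ee_rot: [0.0, 0.751, 0.66, 0.0]
force: [-0.1, -1.0, -0.8]
grip_width: 0.299
grip_force: 39.3
pos [ 612.  -119.2  116.6] head 1.441 turn z units 0.0 shift [-0.02 -2.89 -0.02] tilt [ 0. -0. -1.]
```

```bash
python3 -m crank '[[[0,-0.6,0,0,0,0,15],[0,-0.75,0,0,0,0,15],[0,-0.75,0,0,0,0,15],[0,-0.8,0,0,0,0,15],[0,0,0,0,0,0,15],[0,0,-1,0,0,0,15],[0,0,-1,0,0,0,15],[0,0,-1,0,0,0,15]]]'
python3 -c "
from h import *
NEW=(557.5,199.6,.064)
st(NEW,-72,0,300)"
```

```text
time_s: 5.85
eef_pos: [540.7, -110.0, 192.4]
ee_rot: [0.0, 0.751, 0.66, 0.0]
force: [1.3, 0.2, 0.3]
grip_width: 0.298
grip_force: 39.6
pos [ 540.7 -110.   192.4] head 1.441 turn z units -1.39 shift [12.31 -1.42 -4.3 ] tilt [ 0.  0. -1.]
```

```bash
python3 -m crank '[[[0,0,-0.9,0,0,-0.7,15],[0,0,-0.9,0,0,-0.69,15],[1,-0.14,-0.9,0,0,0,15],[1,-0.14,-0.9,0,0,0,15],[1,-0.14,-0.4,0,0,0,15],[1,-0.14,-0.3,0,0,0,15],[1,-0.14,0,0,0,0,15],[1,-0.14,0,0,0,0,15]]]' >/dev/null
python3 -m crank '[[[1,-0.14,0,0,0,0,15],[1,-0.14,0,0,0,0,15],[1,-0.14,0,0,0,0,15],[1,-0.14,0,0,0,0,15],[0.5,-0.14,0,0,0,0,15],[0,0,0,0,0,0,15],[0,0,0,0,0,0,15],[0,0,0,0,0,0,15]]]'
python3 - <<'E'
from h import *
import cv2
T=tool();np.save('T2.npy',T);print(T.round(3))
i=capture('wrist');cv2.imwrite('pics/w3.png',i)
cv2.imwrite('pics/w3x.png',cv2.resize(i,(800,600),interpolation=cv2.INTER_CUBIC))
E
```

```text
time_s: 7.45
eef_pos: [485.2, 148.7, 298.9]
ee_rot: [0.0, 0.684, 0.729, -0.0]
force: [0.2, -0.8, -0.1]
grip_width: 0.296
grip_force: 39.5
[[-6.30000e-02  9.98000e-01 -0.00000e+00  4.85166e+02]
 [ 9.98000e-01  6.30000e-02 -0.00000e+00  1.48719e+02]
 [-0.00000e+00 -0.00000e+00 -1.00000e+00  2.98943e+02]
 [ 0.00000e+00  0.00000e+00  0.00000e+00  1.00000e+00]]
```

View pics/w3x.png

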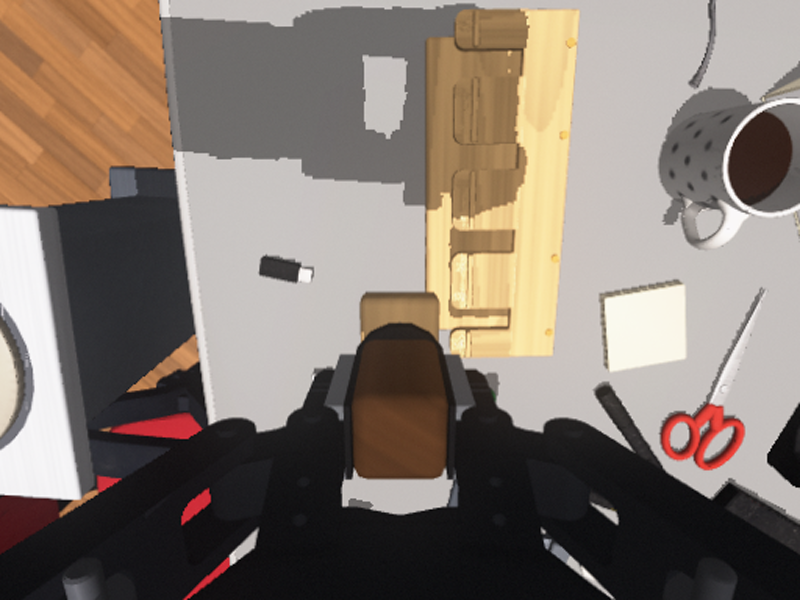

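```bash
python3 - <<'E'
import cv2
i=cv2.imread('pics/w3.png')
cv2.imwrite('pics/w3c.png',cv2.convertScaleAbs(cv2.resize(i[0:230,265:375],None,fx=2.6*1,fy=2.6,interpolation=cv2.INTER_CUBIC),alpha=1.3))
E
```

```text
(no output)
```

View pics/w3c.png

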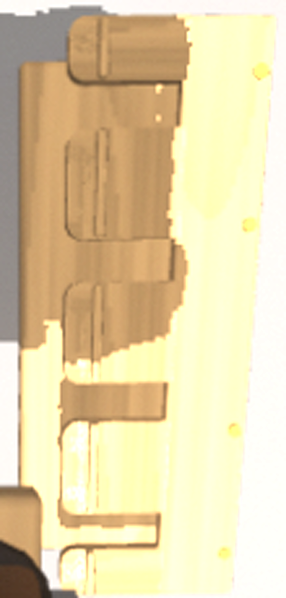

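```bash
python3 - <<'E'
from h import *
T=np.load('T2.npy');w=cam('wrist',T);t=cam('top');o=np.array([265,0])
e=np.array([[182,103],[174,260.5],[165,401],[158,530.5]])/2.6+o-.3
fr=np.array([[65,184],[62,330],[60,468]])/2.6+o-.3
A=(w,[[11,y,75] for y in Y],e);B=(w,[[-36,y,75] for y in (62,0,-62)],fr)
et=np.array([[145,186],[308,174],[468,158],[634,144]])/6+np.array([100,155])-.4
C=(t,[[11,y,75] for y in Y],et)
for ob in ([A],[A,B],[A,B,C]):
    p,r=fit(ob,[557.5,199.6,.064]);print(p.round(3),r.round(1).tolist())
E
```

```text
[5.57997e+02 1.98695e+02 7.30000e-02] [[0.1, 0.4], [-0.2, -0.3], [0.2, 0.1], [-0.1, -0.2]]
[5.57625e+02 1.98837e+02 7.20000e-02] [[-0.2, 0.3], [-0.5, -0.5], [-0.1, -0.1], [-0.4, -0.3], [0.6, -0.0], [0.5, 0.9], [0.1, -0.2]]
[5.57594e+02 1.98929e+02 7.10000e-02] [[-0.2, 0.2], [-0.5, -0.6], [-0.2, -0.2], [-0.4, -0.4], [0.6, -0.2], [0.5, 0.8], [0.1, -0.3], [0.3, 0.4], [0.0, -0.2], [0.6, -0.1], [0.2, -0.3]]
```

```bash
echo 'NEW=(557.7,198.8,.072)' >> h.py; python3 -c "
from h import *
st(NEW,-72,-93,117)"
```

```text
pos [485.1 148.8 298.9] head 1.634 turn z units -0.06 shift [-1.93  0.16  7.28] tilt [-0. -0. -1.]
```

```bash
python3 -m crank '[[[0,0,0,0,0,-0.06,15],[-0.97,0.08,0.8,0,0,0,15],[-0.96,0.08,1,0,0,0,15],[0,0,1,0,0,0,15],[0,0,1,0,0,0,15],[0,0,1,0,0,0,15],[0,0,0.8,0,0,0,15],[0,0,0,0,0,0,15]]]' >/dev/null
python3 -m crank '[[[0,0,0.8,0,0,0,15],[0,0,0.6,0,0,0,15],[0,0,0.28,0,0,0,15],[0,0,0,0,0,0,15],[0,0,0,0,0,0,15],[0,0,0,0,0,0,15],[0,0,0,0,0,0,15],[0,0,0,0,0,0,15]]]'
python3 - <<'E'
from h import *
import cv2
st(NEW,0,-93,117);st(NEW,-72,-93,117)
i=capture('side');cv2.imwrite('pics/s1.png',cv2.resize(i[150:330,150:310],(640,720))[:600])
i=capture('wrist');cv2.imwrite('pics/w4.png',i)
E
```

```text
time_s: 9.1
eef_pos: [492.4, 101.8, 117.4]
ee_rot: [0.0, 0.681, 0.732, 0.0]
force: [0.4, -0.3, 0.4]
grip_width: 0.297
grip_force: 39.5
pos [492.4 101.8 117.4] head 1.644 turn z units 0.01 shift [-0.04  2.88  0.01] tilt [ 0.001 -0.    -1.   ]
pos [492.4 101.8 117.4] head 1.644 turn z units 0.01 shift [-0.04  0.    0.01] tilt [ 0.001 -0.    -1.   ]
```

View pics/s1.png

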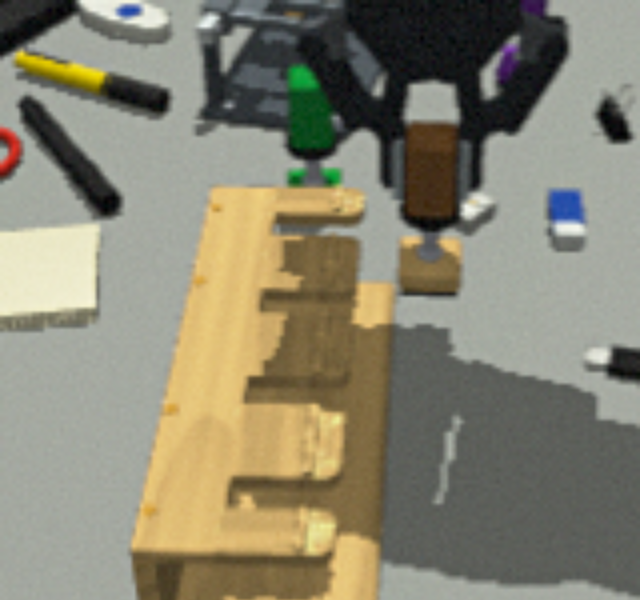

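The stamp hangs upright at (430,200) in the crop, in front of the rightmost notch at (300,225). I'll insert it.

```bash
python3 -m crank '[[[0,0.5,0,0,0,0,15],[0,0.6,0,0,0,0,15],[0,0.6,0,0,0,0,15],[0,0.6,0,0,0,0,15],[0,0.58,0,0,0,0,15],[0,0,0,0,0,0,15],[0,0,0,0,0,0,15],[0,0,0,0,0,0,15]]]'
python3 -m crank '[[[0,0,0.15,0,0,0,15],[0,0,0.1,0,0,0,15],[0,0,0.1,0,0,0,15],[0,0,0,0,0,0,15],[0,0,0,0,0,0,15],[0,0,0,0,0,0,15],[0,0,0,0,0,0,15],[0,0,0,0,0,0,15]]]'
python3 -c "
from h import *
st(NEW,0,-93,107)"
```

```text
time_s: 10.0
eef_pos: [563.4, 107.0, 116.9]
ee_rot: [-0.0, 0.681, 0.732, -0.0]
force: [0.3, 0.4, -0.9]
grip_width: 0.3
grip_force: 39.6
time_s: 10.8
eef_pos: [564.1, 107.0, 108.2]
ee_rot: [-0.0, 0.681, 0.732, -0.0]
force: [-0.8, 0.2, -0.0]
grip_width: 0.298
grip_force: 39.6
pos [564.1 107.  108.2] head 1.644 turn z units 0.01 shift [-0.04  0.01  0.05] tilt [-0.  0. -1.]
```

```bash
python3 -m crank '[[[0,0,0.03,0,0,0,15],[0,0,0.03,0,0,0,15],[0,0,0,0,0,0,15],[0,0,0,0,0,0,45],[0,0,0,0,0,0,50],[0,0,0,0,0,0,60],[0,0,-1,0,0,0,62],[0,0,-1,0,0,0,62]]]'
python3 -m crank '[[[0,0,-1,0,0,0,62],[0,0,-1,0,0,0,62],[0,0,-1,0,0,0,62],[-0.8,0,-0.5,0,0,0.7,62],[-0.8,0,0,0,0,0.745,62],[0,0,0,0,0,0,62],[0,0,0,0,0,0,62],[0,0,0,0,0,0,62]]]'
python3 - <<'E'
from h import *
import cv2
st(OLD,0,31,200)
i=capture('side');cv2.imwrite('pics/s2.png',cv2.resize(i[150:330,150:310],(640,720))[:600])
E
```

```text
time_s: 11.6
eef_pos: [563.7, 107.0, 156.8]
ee_rot: [-0.001, 0.681, 0.732, -0.001]
force: [0.3, 0.2, -0.2]
grip_width: 0.725
grip_force: 0.0
time_s: 12.4
eef_pos: [564.9, 67.8, 243.9]
ee_rot: [-0.0, 0.75, 0.661, -0.0]
force: [-0.2, -0.2, -0.5]
grip_width: 0.723
grip_force: 0.0
pos [564.9  67.8 243.9] head 1.444 turn z units 0.02 shift [-9.67  2.82  1.76] tilt [-0.001  0.    -1.   ]
```

View pics/s2.png

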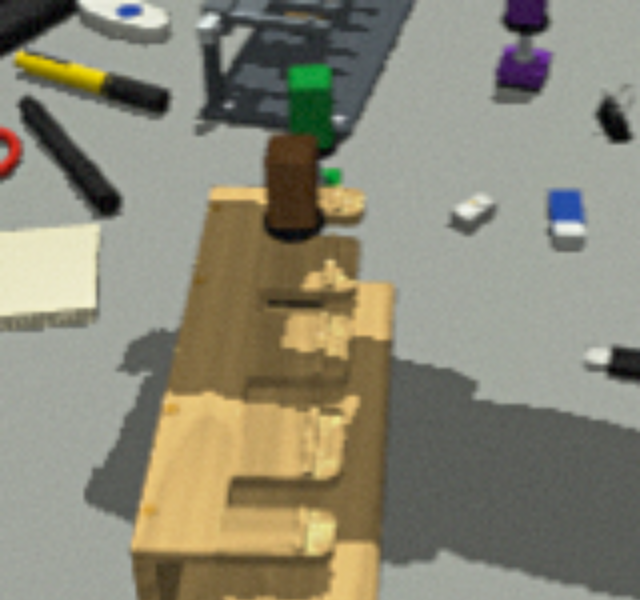

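The square stands upright in the rightmost notch, flange flat on the board at (293,225). The bar is next.

```bash
python3 -m crank '[[[-1,0.29,0.1,0,0,0,62],[-1,0.29,0.1,0,0,0,62],[-1,0.29,0.1,0,0,0,62],[-1,0.29,0.1,0,0,0,62],[-1,0.29,0.1,0,0,0,62],[-1,0.29,0.2,0,0,0,62],[-1,0.29,0.2,0,0,0,62],[-1,0.29,0.2,0,0,0,62]]]'>/dev/null
python3 -m crank '[[[-1,0.29,0.3,0,0,0,62],[-0.67,0.21,0.3,0,0,0,62],[0,0,0,0,0,0,62],[0,0,0,0,0,0,62],[0,0,0,0,0,0,62],[0,0,0,0,0,0,62],[0,0,0,0,0,0,62],[0,0,0,0,0,0,62]]]'
python3 - <<'E'
from h import *
st(OLD,0,31,107.5)
E
```

```text
time_s: 14.05
eef_pos: [603.9, -181.4, 202.0]
ee_rot: [0.0, 0.751, 0.66, 0.0]
force: [0.1, 0.7, 0.2]
grip_width: 0.73
grip_force: 0.0
pos [ 603.9 -181.4  202. ] head 1.442 turn z units 0.01 shift [ 0.01 -0.02  3.78] tilt [ 0. -0. -1.]
```

```bash
python3 -m crank '[[[0,0,1,0,0,0,62],[0,0,1,0,0,0,62],[0,0,1,0,0,0,62],[0,0,0.5,0,0,0,62],[0,0,0.28,0,0,0,62],[0,0,0,0,0,0,62],[0,0,0,0,0,0,8],[0,0,0,0,0,0,8]]]' 40
python3 -m crank '[[[0,0,0,0,0,0,8],[0,0,0,0,0,0,8],[0,0,0,0,0,0,8],[0,0,0,0,0,0,8],[0,0,0,0,0,0,8],[0,0,-0.2,0,0,0,8],[0,0,-0.2,0,0,0,8],[0,0,0,0,0,0,8]]]'
python3 -c "
from h import *
st(OLD,-72,31,117.5)"
```

```text
time_s: 14.85
eef_pos: [604.3, -181.9, 108.4]
ee_rot: [0.001, 0.751, 0.66, 0.0]
force: [1.0, -0.5, -0.2]
grip_width: 0.392
grip_force: 0.0
time_s: 15.65
eef_pos: [604.1, -181.8, 118.0]
ee_rot: [0.0, 0.751, 0.66, 0.0]
force: [0.5, 0.3, -1.0]
grip_width: 0.233
grip_force: 40.9
pos [ 604.1 -181.8  118. ] head 1.442 turn z units 0.01 shift [ 0.02 -2.91  0.02] tilt [ 0.001 -0.    -1.   ]
```

```bash
python3 -m crank '[[[0,-0.6,0,0,0,0,8],[0,-0.75,0,0,0,0,8],[0,-0.75,0,0,0,0,8],[0,-0.8,0,0,0,0,8],[0,0,0,0,0,0,8],[0,0,-1,0,0,0,8],[0,0,-1,0,0,0,8],[0,0,-1,0,0,0,8]]]' >/dev/null
python3 -m crank '[[[0,0,-1,0,0,-0.84,8],[0,0,-1,0,0,-0.84,8],[0,0,-0.2,0,0,0.23,8],[0,0,0,0,0,0,8],[0,0,0,0,0,0,8],[0,0,0,0,0,0,8],[0,0,0,0,0,0,8],[0,0,0,0,0,0,8]]]'
python3 -c "
from h import *
st(NEW,-72,-31,117.5)"
```

```text
time_s: 17.25
eef_pos: [531.9, -172.4, 246.9]
ee_rot: [-0.0, 0.681, 0.733, -0.0]
force: [-0.3, 0.3, -0.8]
grip_width: 0.23
grip_force: 39.4
pos [ 531.9 -172.4  246.9] head 1.644 turn z units 0.01 shift [13.49 -0.78  5.17] tilt [-0.001  0.    -1.   ]
```

```bash
python3 -m crank '[[[1,-0.06,0,0,0,0,8],[1,-0.06,0,0,0,0,8],[1,-0.06,0,0,0,0,8],[1,-0.06,0,0,0,0,8],[1,-0.06,0,0,0,0,8],[1,-0.06,0,0,0,0,8],[1,-0.06,0,0,0,0,8],[1,-0.06,0,0,0,0,8]]]' >/dev/null
python3 -m crank '[[[1,-0.06,0,0,0,0,8],[1,-0.06,0,0,0,0,8],[1,-0.06,0,0,0,0,8],[1,-0.06,0,0,0,0,8],[1,-0.06,0,0,0,0,8],[0.49,0,0,0,0,0,8],[0,0,0.8,0,0,0,8],[0,0,1,0,0,0,8]]]' >/dev/null
python3 -m crank '[[[0,0,1,0,0,0,8],[0,0,1,0,0,0,8],[0,0,0.8,0,0,0,8],[0,0,0.57,0,0,0,8],[0,0,0,0,0,0,8],[0,0,0,0,0,0,8],[0,0,0,0,0,0,8],[0,0,0,0,0,0,8]]]'
python3 -c "
from h import *
st(NEW,0,-31,117.5)"
```

```text
time_s: 19.65
eef_pos: [488.2, 162.5, 118.8]
ee_rot: [0.001, 0.681, 0.733, 0.001]
force: [0.2, -0.4, -0.6]
grip_width: 0.226
grip_force: 39.4
pos [488.2 162.5 118.8] head 1.644 turn z units 0.01 shift [0.01 2.88 0.05] tilt [ 0.002  0.    -1.   ]
```

```bash
python3 -m crank '[[[0,0.5,0,0,0,0,8],[0,0.6,0,0,0,0,8],[0,0.6,0,0,0,0,8],[0,0.6,0,0,0,0,8],[0,0.58,0,0,0,0,8],[0,0,0,0,0,0,8],[0,0,0,0,0,0,8],[0,0,0,0,0,0,8]]]'
python3 -m crank '[[[0,0,0.15,0,0,0,8],[0,0,0.1,0,0,0,8],[0,0,0.1,0,0,0,8],[0,0,0.04,0,0,0,8],[0,0,0,0,0,0,8],[0,0,0,0,0,0,8],[0,0,0,0,0,0,8],[0,0,0,0,0,0,8]]]'
python3 -c "
from h import *
st(NEW,0,-31,107)"
```

```text
time_s: 20.45
eef_pos: [558.9, 167.8, 118.2]
ee_rot: [-0.0, 0.681, 0.733, -0.0]
force: [-0.4, 0.2, -1.2]
grip_width: 0.226
grip_force: 39.4
time_s: 21.25
eef_pos: [559.6, 167.8, 108.2]
ee_rot: [-0.0, 0.681, 0.733, 0.0]
force: [-0.2, -0.3, -0.3]
grip_width: 0.227
grip_force: 39.6
pos [559.6 167.8 108.2] head 1.644 turn z units 0.01 shift [0.   0.01 0.05] tilt [ 0.  0. -1.]
```

```bash
python3 -m crank '[[[0,0,0.03,0,0,0,8],[0,0,0.02,0,0,0,8],[0,0,0,0,0,0,8],[0,0,0,0,0,0,45],[0,0,0,0,0,0,50],[0,0,0,0,0,0,60],[0,0,-1,0,0,0,62],[0,0,-1,0,0,0,62]]]'
python3 -m crank '[[[0,0,-1,0,0,0,62],[0,0,-1,0,0,0,62],[0,0,-1,0,0,0,62],[-0.8,0,-0.5,0,0,0.7,62],[-0.8,0,0,0,0,0.745,62],[0,0,0,0,0,0,62],[0,0,0,0,0,0,62],[0,0,0,0,0,0,62]]]'
python3 - <<'E'
from h import *
import cv2
st(OLD,0,-31,200)
i=capture('side');cv2.imwrite('pics/s3.png',cv2.resize(i[150:330,150:310],(640,720))[:600])
E
```

```text
time_s: 22.05
eef_pos: [559.2, 167.7, 157.0]
ee_rot: [-0.001, 0.681, 0.733, -0.001]
force: [0.0, 0.5, -0.1]
grip_width: 0.73
grip_force: 0.0
time_s: 22.85
eef_pos: [560.4, 128.5, 244.2]
ee_rot: [-0.0, 0.75, 0.661, -0.0]
force: [-0.6, -0.5, 0.7]
grip_width: 0.727
grip_force: 0.0
pos [560.4 128.5 244.2] head 1.444 turn z units 0.03 shift [-14.54   3.31   1.77] tilt [-0.001  0.    -1.   ]
```

View pics/s3.png

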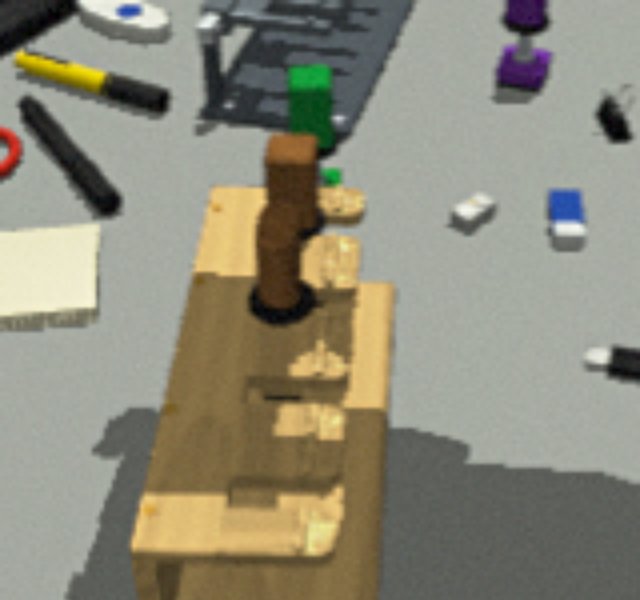

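The bar is seated in its notch, flange at (282,305). The slim stamp is next.

```bash
python3 -m crank '[[[-1,0.23,0.1,0,0,0,62],[-1,0.23,0.1,0,0,0,62],[-1,0.23,0.1,0,0,0,62],[-1,0.23,0.1,0,0,0,62],[-1,0.23,0.1,0,0,0,62],[-1,0.23,0.1,0,0,0,62],[-1,0.23,0.1,0,0,0,62],[-1,0.23,0.1,0,0,0,62]]]'>/dev/null
python3 -m crank '[[[-1,0.23,0.1,0,0,0,62],[-1,0.23,0.1,0,0,0,62],[-1,0.23,0.1,0,0,0,62],[-1,0.23,0.1,0,0,0,62],[-1,0.23,0.1,0,0,0,62],[-1,0.23,0.2,0,0,0,62],[-0.54,0.09,0.2,0,0,0,62],[0,0,0,0,0,0,62]]]' >/dev/null
python3 -m crank '[[[0,0,0,0,0,0.03,62],[0,0,0,0,0,0,62],[0,0,0,0,0,0,62],[0,0,0,0,0,0,62],[0,0,0,0,0,0,62],[0,0,0,0,0,0,62],[0,0,0,0,0,0,62],[0,0,0,0,0,0,62]]]'
python3 - <<'E'
from h import *
import cv2
st(OLD,0,-31,107.5)
w=cam('wrist',tool());i=capture('wrist');cv2.imwrite('pics/w5.png',cv2.resize(i[150:340,180:330],None,fx=3,fy=3))
print((proj(w,place(OLD,[[0,-31,126],[0,-31,80],[0,-93,126]]))-[180,150])*3)
E
```

```text
time_s: 25.3
eef_pos: [596.1, -243.3, 202.0]
ee_rot: [-0.0, 0.752, 0.659, -0.0]
force: [-0.4, -0.1, 0.4]
grip_width: 0.728
grip_force: 0.0
pos [ 596.1 -243.3  202. ] head 1.438 turn z units -0.02 shift [ 0.02 -0.03  3.78] tilt [-0.  0. -1.]
[[221.18852587 166.56812007]
 [222.00195264 114.93373343]
 [222.01149797 393.55802639]]
```

View pics/w5.png

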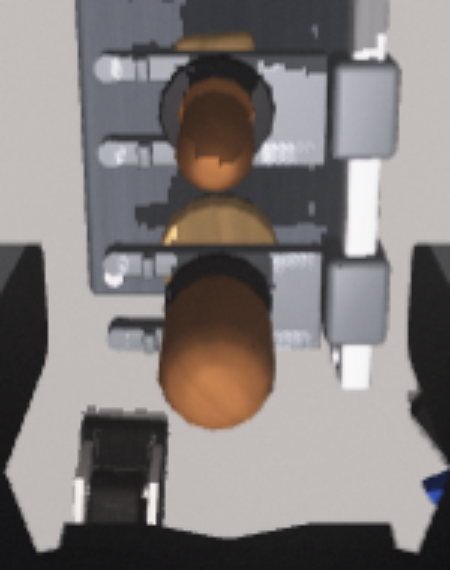

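The slim flange is at (217,110) against a predicted (222,115), so I'll shift about 1 mm towards +y. The drum is correctly last in the row.

```bash
python3 -m crank '[[[0.05,-0.03,1,0,0,0,62],[0,0,1,0,0,0,62],[0,0,1,0,0,0,62],[0,0,0.5,0,0,0,62],[0,0,0.28,0,0,0,62],[0,0,0,0,0,0,62],[0,0,0,0,0,0,8],[0,0,0,0,0,0,8]]]' 40
python3 -m crank '[[[0,0,0,0,0,0,8],[0,0,0,0,0,0,8],[0,0,0,0,0,0,8],[0,0,0,0,0,0,8],[0,0,0,0,0,0,8],[0,0,-0.2,0,0,0,8],[0,0,-0.2,0,0,0,8],[0,0,0,0,0,0,8]]]'
```

```text
time_s: 26.15
eef_pos: [596.0, -242.2, 108.7]
ee_rot: [0.001, 0.752, 0.659, 0.0]
force: [-0.5, 0.6, -0.1]
grip_width: 0.399
grip_force: 0.0
time_s: 26.95
eef_pos: [595.8, -242.0, 118.3]
ee_rot: [0.001, 0.752, 0.659, 0.0]
force: [0.0, -0.3, -0.4]
grip_width: 0.219
grip_force: 39.1
```

```bash
python3 -m crank '[[[0,-0.6,0,0,0,0,8],[0,-0.75,0,0,0,0,8],[0,-0.75,0,0,0,0,8],[0,-0.8,0,0,0,0,8],[0,0,0,0,0,0,8],[0,0,-1,0,0,0,8],[0,0,-1,0,0,0,8],[0,0,-1,0,0,0,8]]]' >/dev/null
python3 -m crank '[[[0,0,-1,0,0,-0.84,8],[0,0,-1,0,0,-0.84,8],[0,0,-0.2,0,0,0.21,8],[0,0,0,0,0,0,8],[0,0,0,0,0,0,8],[0,0,0,0,0,0,8],[0,0,0,0,0,0,8],[0,0,0,0,0,0,8]]]'
python3 -c "
from h import *
st(NEW,-72,31,117.5)"
```

```text
time_s: 28.55
eef_pos: [523.6, -232.3, 247.0]
ee_rot: [-0.0, 0.681, 0.732, -0.0]
force: [1.0, -0.4, -0.2]
grip_width: 0.217
grip_force: 39.2
pos [ 523.6 -232.3  247. ] head 1.643 turn z units 0.0 shift [18.34 -0.28  5.18] tilt [-0.001  0.001 -1.   ]
```

```bash
python3 -m crank '[[[1,-0.03,0,0,0,0,8],[1,-0.03,0,0,0,0,8],[1,-0.03,0,0,0,0,8],[1,-0.03,0,0,0,0,8],[1,-0.03,0,0,0,0,8],[1,-0.03,0,0,0,0,8],[1,-0.03,0,0,0,0,8],[1,-0.03,0,0,0,0,8]]]' >/dev/null
python3 -m crank '[[[1,-0.04,0,0,0,0,8],[1,0,0,0,0,0,8],[1,0,0,0,0,0,8],[1,0,0,0,0,0,8],[1,0,0,0,0,0,8],[1,0,0,0,0,0,8],[1,0,0,0,0,0,8],[1,0,0,0,0,0,8]]]' >/dev/null
python3 -m crank '[[[1,0,0,0,0,0,8],[1,0,0,0,0,0,8],[0.34,0,0,0,0,0,8],[0,0,0.8,0,0,0,8],[0,0,1,0,0,0,8],[0,0,1,0,0,0,8],[0,0,1,0,0,0,8],[0,0,0.8,0,0,0,8]]]' >/dev/null
python3 -m crank '[[[0,0,0.57,0,0,0,8],[0,0,0,0,0,0,8],[0,0,0,0,0,0,8],[0,0,0,0,0,0,8],[0,0,0,0,0,0,8],[0,0,0,0,0,0,8],[0,0,0,0,0,0,8],[0,0,0,0,0,0,8]]]'
python3 -c "
from h import *
st(NEW,0,31,117.5)"
```

```text
time_s: 31.75
eef_pos: [483.4, 224.5, 118.4]
ee_rot: [0.0, 0.681, 0.732, 0.0]
force: [0.1, 0.4, -1.1]
grip_width: 0.22
grip_force: 39.2
pos [483.4 224.5 118.4] head 1.644 turn z units 0.01 shift [0.   2.89 0.04] tilt [ 0.  0. -1.]
```

```bash
python3 -m crank '[[[0,0.5,0,0,0,0,8],[0,0.6,0,0,0,0,8],[0,0.6,0,0,0,0,8],[0,0.6,0,0,0,0,8],[0,0.58,0,0,0,0,8],[0,0,0,0,0,0,8],[0,0,0,0,0,0,8],[0,0,0,0,0,0,8]]]'
python3 -m crank '[[[0,0,0.15,0,0,0,8],[0,0,0.1,0,0,0,8],[0,0,0.1,0,0,0,8],[0,0,0.04,0,0,0,8],[0,0,0,0,0,0,8],[0,0,0,0,0,0,8],[0,0,0,0,0,0,8],[0,0,0,0,0,0,8]]]'
python3 -c "
from h import *
st(NEW,0,31,107)"
```

```text
time_s: 32.55
eef_pos: [554.4, 229.7, 118.2]
ee_rot: [-0.0, 0.681, 0.732, -0.0]
force: [-0.8, -0.0, -1.3]
grip_width: 0.217
grip_force: 39.2
time_s: 33.35
eef_pos: [555.2, 229.7, 108.5]
ee_rot: [0.0, 0.681, 0.732, 0.0]
force: [-1.0, -0.7, 0.1]
grip_width: 0.216
grip_force: 39.3
pos [555.2 229.7 108.5] head 1.644 turn z units 0.01 shift [-0.    0.01  0.06] tilt [ 0.  0. -1.]
```

```bash
python3 -m crank '[[[0,0,0.03,0,0,0,8],[0,0,0.02,0,0,0,8],[0,0,0,0,0,0,8],[0,0,0,0,0,0,45],[0,0,0,0,0,0,50],[0,0,0,0,0,0,60],[0,0,-1,0,0,0,62],[0,0,-1,0,0,0,62]]]'
python3 -m crank '[[[0,0,-1,0,0,0,62],[0,0,-1,0,0,0,62],[0,0,-1,0,0,0,62],[-0.8,0,-0.5,0,0,0.7,62],[-0.8,0,0,0,0,0.765,62],[0,0,0,0,0,0,62],[0,0,0,0,0,0,62],[0,0,0,0,0,0,62]]]'
python3 - <<'E'
from h import *
import cv2
st(OLD,0,-92,200)
i=capture('side');cv2.imwrite('pics/s4.png',cv2.resize(i[150:330,150:310],(640,720))[:600])
E
```

```text
time_s: 34.15
eef_pos: [554.8, 229.6, 157.2]
ee_rot: [-0.001, 0.681, 0.732, -0.001]
force: [0.3, -1.0, 0.2]
grip_width: 0.726
grip_force: 0.0
time_s: 34.95
eef_pos: [556.0, 190.4, 244.4]
ee_rot: [-0.0, 0.751, 0.66, -0.0]
force: [1.1, 0.2, -0.4]
grip_width: 0.722
grip_force: 0.0
pos [556.  190.4 244.4] head 1.441 turn z units 0.0 shift [-19.41   3.81   1.78] tilt [-0.001  0.    -1.   ]
```

View pics/s4.png

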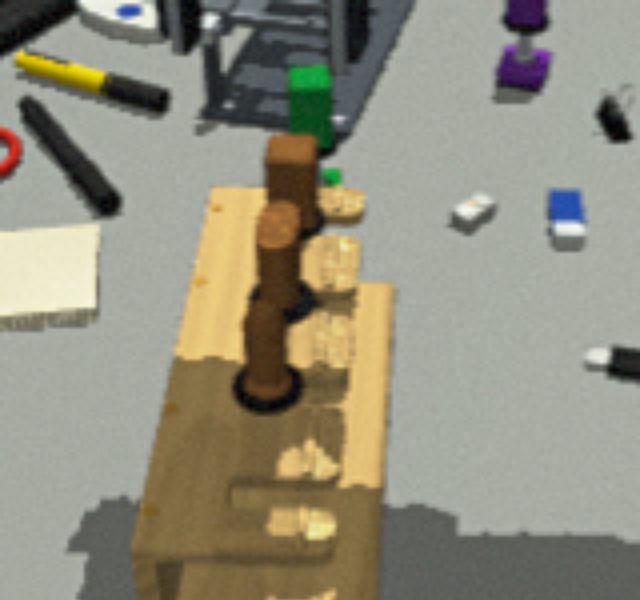

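Slim is seated upright, flange at (267,385). The drum is last.

```bash
python3 -m crank '[[[-1,0.2,0.1,0,0,0,66],[-1,0.2,0.1,0,0,0,66],[-1,0.2,0.1,0,0,0,66],[-1,0.2,0.1,0,0,0,66],[-1,0.2,0.1,0,0,0,66],[-1,0.2,0.1,0,0,0,66],[-1,0.2,0.1,0,0,0,66],[-1,0.2,0.1,0,0,0,66]]]'>/dev/null
python3 -m crank '[[[-1,0.2,0.1,0,0,0,66],[-1,0.2,0.1,0,0,0,66],[-1,0.2,0.1,0,0,0,66],[-1,0.2,0.1,0,0,0,66],[-1,0.2,0.1,0,0,0,66],[-1,0.2,0.1,0,0,0,66],[-1,0.2,0.1,0,0,0,66],[-1,0.2,0.1,0,0,0,66]]]'>/dev/null
python3 -m crank '[[[-1,0.2,0.1,0,0,0,66],[-1,0.2,0.08,0,0,0,66],[-1,0.2,0,0,0,0,66],[-0.41,0,0,0,0,0,66],[0,0,0,0,0,0,66],[0,0,0,0,0,0,66],[0,0,0,0,0,0,66],[0,0,0,0,0,0,66]]]'
python3 - <<'E'
from h import *
st(OLD,0,-92,107.5)
E
```

```text
time_s: 37.4
eef_pos: [586.8, -302.8, 200.5]
ee_rot: [0.0, 0.752, 0.659, 0.0]
force: [0.2, 1.1, -0.7]
grip_width: 0.773
grip_force: 0.0
pos [ 586.8 -302.8  200.5] head 1.44 turn z units -0.0 shift [-0.01  0.03  3.72] tilt [ 0. -0. -1.]
```

```bash
python3 -m crank '[[[0,0,1,0,0,0,66],[0,0,1,0,0,0,66],[0,0,1,0,0,0,66],[0,0,0.5,0,0,0,66],[0,0,0.22,0,0,0,66],[0,0,0,0,0,0,66],[0,0,0,0,0,0,20],[0,0,0,0,0,0,20]]]' 40
python3 -m crank '[[[0,0,0,0,0,0,20],[0,0,0,0,0,0,20],[0,0,0,0,0,0,20],[0,0,0,0,0,0,20],[0,0,0,0,0,0,20],[0,0,-0.2,0,0,0,20],[0,0,-0.2,0,0,0,20],[0,0,0,0,0,0,20]]]'
```

```text
time_s: 38.2
eef_pos: [587.0, -304.1, 108.5]
ee_rot: [0.001, 0.752, 0.659, 0.0]
force: [0.3, -0.6, -0.2]
grip_width: 0.445
grip_force: 0.0
time_s: 39.0
eef_pos: [586.8, -304.0, 118.1]
ee_rot: [0.001, 0.752, 0.659, 0.0]
force: [-0.2, -0.9, -0.7]
grip_width: 0.356
grip_force: 39.7
```

```bash
python3 -m crank '[[[0,-0.6,0,0,0,0,20],[0,-0.75,0,0,0,0,20],[0,-0.75,0,0,0,0,20],[0,-0.8,0,0,0,0,20],[0,0,0,0,0,0,20],[0,0,-1,0,0,0,20],[0,0,-1,0,0,0,20],[0,0,-1,0,0,0,20]]]' >/dev/null
python3 -m crank '[[[0,0,-1,0,0,-0.84,20],[0,0,-1,0,0,-0.84,20],[0,0,-0.2,0,0,0.22,20],[0,0,0,0,0,0,20],[0,0,0,0,0,0,20],[0,0,0,0,0,0,20],[0,0,0,0,0,0,20],[0,0,0,0,0,0,20]]]'
python3 -c "
from h import *
st(NEW,-72,93,117.5)"
```

```text
time_s: 40.6
eef_pos: [514.6, -294.2, 246.8]
ee_rot: [-0.0, 0.681, 0.732, -0.0]
force: [-0.3, 0.2, -0.2]
grip_width: 0.357
grip_force: 39.9
pos [ 514.6 -294.2  246.8] head 1.643 turn z units 0.0 shift [23.27  0.26  5.17] tilt [-0.  0. -1.]
```

```bash
python3 -m crank '[[[1,0.03,0,0,0,0,20],[1,0.03,0,0,0,0,20],[1,0.03,0,0,0,0,20],[1,0.03,0,0,0,0,20],[1,0.03,0,0,0,0,20],[1,0.03,0,0,0,0,20],[1,0.03,0,0,0,0,20],[1,0.03,0,0,0,0,20]]]' >/dev/null
python3 -m crank '[[[1,0,0,0,0,0,20],[1,0,0,0,0,0,20],[1,0,0,0,0,0,20],[1,0,0,0,0,0,20],[1,0,0,0,0,0,20],[1,0,0,0,0,0,20],[1,0,0,0,0,0,20],[1,0,0,0,0,0,20]]]' >/dev/null
python3 -m crank '[[[1,0,0,0,0,0,20],[1,0,0,0,0,0,20],[1,0,0,0,0,0,20],[1,0,0,0,0,0,20],[1,0,0,0,0,0,20],[1,0,0,0,0,0,20],[1,0,0,0,0,0,20],[0.27,0,0,0,0,0,20]]]' >/dev/null
python3 -m crank '[[[0,0,0.8,0,0,0,20],[0,0,1,0,0,0,20],[0,0,1,0,0,0,20],[0,0,1,0,0,0,20],[0,0,0.8,0,0,0,20],[0,0,0.57,0,0,0,20],[0,0,0,0,0,0,20],[0,0,0,0,0,0,20]]]'
python3 -c "
from h import *
st(NEW,0,93,117.5)"
```

```text
time_s: 43.8
eef_pos: [479.1, 286.1, 118.5]
ee_rot: [0.0, 0.681, 0.732, 0.0]
force: [-0.4, -0.0, -0.4]
grip_width: 0.357
grip_force: 39.9
pos [479.1 286.1 118.5] head 1.643 turn z units -0.0 shift [0.01 2.89 0.04] tilt [ 0. -0. -1.]
```

```bash
python3 -m crank '[[[0,0.5,0,0,0,0,20],[0,0.6,0,0,0,0,20],[0,0.6,0,0,0,0,20],[0,0.6,0,0,0,0,20],[0,0.58,0,0,0,0,20],[0,0,0,0,0,0,20],[0,0,0,0,0,0,20],[0,0,0,0,0,0,20]]]'
python3 -m crank '[[[0,0,0.15,0,0,0,20],[0,0,0.1,0,0,0,20],[0,0,0.1,0,0,0,20],[0,0,0.04,0,0,0,20],[0,0,0,0,0,0,20],[0,0,0,0,0,0,20],[0,0,0,0,0,0,20],[0,0,0,0,0,0,20]]]'
```

```text
time_s: 44.6
eef_pos: [550.0, 291.6, 118.4]
ee_rot: [0.0, 0.681, 0.732, 0.0]
force: [0.6, -0.4, -0.1]
grip_width: 0.358
grip_force: 39.9
time_s: 45.4
eef_pos: [550.5, 291.6, 108.4]
ee_rot: [-0.0, 0.681, 0.732, -0.0]
force: [-3.1, -0.4, 3.8]
grip_width: 0.361
grip_force: 40.3
```

```bash
python3 -m crank '[[[0,0,0,0,0,0,20],[0,0,0,0,0,0,40],[0,0,0,0,0,0,50],[0,0,0,0,0,0,60],[0,0,0,0,0,0,66],[0,0,0,0,0,0,66],[0,0,-1,0,0,0,66],[0,0,-1,0,0,0,66]]]'
python3 -m crank '[[[0,0,-1,0,0,0,66],[0,0,-1,0,0,0,66],[0,0,-1,0,0,0,66],[-1,-1,-0.5,0,0,0,66],[-1,-1,0,0,0,0,66],[-1,-1,0,0,0,0,66],[-1,-1,0,0,0,0,66],[0,0,0,0,0,0,66]]]'
python3 - <<'E'
from h import *
import cv2
i=capture('side');cv2.imwrite('pics/s5.png',cv2.resize(i[150:330,150:310],(533,600)))
E
```

```text
time_s: 46.2
eef_pos: [550.3, 291.4, 158.4]
ee_rot: [-0.0, 0.681, 0.732, -0.001]
force: [-0.1, -0.3, 0.3]
grip_width: 0.771
grip_force: 0.0
time_s: 47.0
eef_pos: [456.1, 182.8, 246.1]
ee_rot: [-0.0, 0.682, 0.732, -0.0]
force: [0.8, -0.3, 0.2]
grip_width: 0.773
grip_force: 0.0
```

View pics/s5.png

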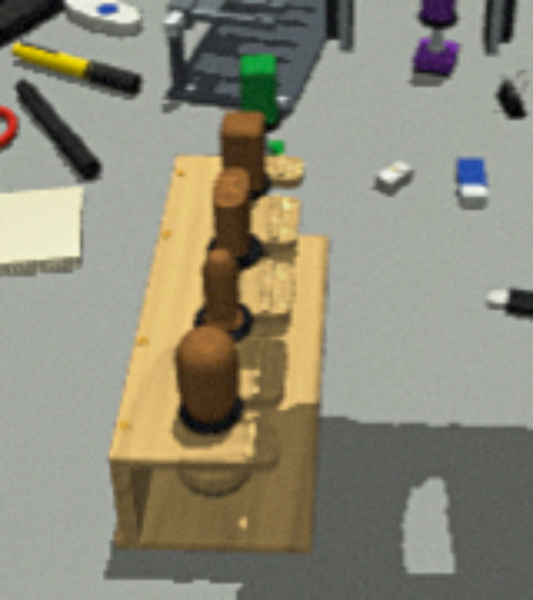

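All four stamps are upright and seated: drum flange at (210,415), slim (222,322), bar (235,250), square (245,190). The decoys are untouched and the gripper is clear.

```bash
python3 -c "
from rig import *
print(finish_job())"
```

```text
the job is handed in; nothing more can be done
None
```

All four stamps now hang on the new stand in mirrored order (drum, slim, bar, square from left to right), upright and released, and the job was handed in at about 47 s of the 106 s allowed.

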